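Grade sample-bag clips by their grip

TASK

Pull each of the three bag clips off its steel test card on the gauge stand, feel how hard it grips, and grade them: the weakest clip goes into the smallest pan, the strongest into the largest pan and the one in between into the middle-sized pan. Leave the brass weight, the beaker and the bottle standing where they are.

Things in the scene. Friction and masses are not known exactly. Their poses are not given: they have to be found in the camera images.
- stand: Gauge stand fixed to the bench: grey base 80 (x) x 310 (y) x 18 mm high with three upright steel test cards in a row along its y axis, at y = -100, 0 and +100 mm; each card is 4 mm thick (x), 36 mm wide (y) and its top is 68 mm above the bench, in a 24 mm high foot. Origin: centre of the underside on the bench. One clip sits on each card, its x and y axes parallel to the stand's
- clip_a: Bag clip, one of three that look alike: rigid black head 24 (x) x 40 (y) x 30 mm (z, from 30 to 60) on two steel legs 30 mm wide and long, lips 4 mm high (24 mm over them); the legs, clip_a_p (+x) and clip_a_n (-x), slide in x, sprung together, shut when off a card. 60 mm tall, 75 g. Origin: centre of the underside, at the leg tips; z up. Starts astride a card, legs down, tips 38 mm above the bench
- clip_b: Bag clip, one of three that look alike: rigid black head 24 (x) x 40 (y) x 30 mm (z, from 30 to 60) on two steel legs 30 mm wide and long, lips 4 mm high (24 mm over them); the legs, clip_b_p (+x) and clip_b_n (-x), slide in x, sprung together, shut when off a card. 60 mm tall, 75 g. Origin: centre of the underside, at the leg tips; z up. Starts astride a card, legs down, tips 38 mm above the bench
- clip_c: Bag clip, one of three that look alike: rigid black head 24 (x) x 40 (y) x 30 mm (z, from 30 to 60) on two steel legs 30 mm wide and long, lips 4 mm high (24 mm over them); the legs, clip_c_p (+x) and clip_c_n (-x), slide in x, sprung together, shut when off a card. 60 mm tall, 75 g. Origin: centre of the underside, at the leg tips; z up. Starts astride a card, legs down, tips 38 mm above the bench
- clip_a_mid (a point): The middle of clip_a, 35 mm above its leg tips. The clip is off its card after 30 mm straight up. Its grip cannot be seen: to slide off, one of the three takes a pull of about 3 N, one 8 N, one 15 N (give or take a tenth, plus its weight), felt only while it slides up slowly: at a stop the drag fades or reverses. Which is which differs each time
- clip_b_mid (a point): The middle of clip_b, 35 mm above its leg tips. The clip is off its card after 30 mm straight up. Its grip cannot be seen: to slide off, one of the three takes a pull of about 3 N, one 8 N, one 15 N (give or take a tenth, plus its weight), felt only while it slides up slowly: at a stop the drag fades or reverses. Which is which differs each time
- clip_c_mid (a point): The middle of clip_c, 35 mm above its leg tips. The clip is off its card after 30 mm straight up. Its grip cannot be seen: to slide off, one of the three takes a pull of about 3 N, one 8 N, one 15 N (give or take a tenth, plus its weight), felt only while it slides up slowly: at a stop the drag fades or reverses. Which is which differs each time
- pan_small: The smallest of three plain square aluminium sample pans, fixed to the bench: 76 mm outside, 70 mm inside, walls 3 mm thick and 22 mm high, floor 3 mm thick. Origin: centre of the underside on the bench, x and y along its sides. The pans change places from time to time
- pan_medium: The middle-sized one of three plain square aluminium sample pans, fixed to the bench: 106 mm outside, 100 mm inside, walls 3 mm thick and 22 mm high, floor 3 mm thick. Origin: centre of the underside on the bench, x and y along its sides. The pans change places from time to time
- pan_large: The largest of three plain square aluminium sample pans, fixed to the bench: 136 mm outside, 130 mm inside, walls 3 mm thick and 22 mm high, floor 3 mm thick. Origin: centre of the underside on the bench, x and y along its sides. The pans change places from time to time
- weight: Brass weight with a neck, 36 mm across, 46 mm tall; leave alone. Origin: centre of its underside
- beaker: Glass beaker, 72 mm across, 90 mm tall; leave alone. Origin: centre of its underside
- bottle: Amber bottle, 60 mm across, 130 mm tall; leave alone. Origin: centre of its underside
Things that resemble listed ones, but are neither listed nor needed, are in the scene too. What is shaped like the clip_c but turquoise is not meant. Leave any brown or red look-alike of the pan_small alone.

How it is judged:
At the end, for the whole second after the job is handed in: Weakest clip in the smallest pan, middling in the middle-sized, strongest in the largest, at rest: each clip's middle within 36, 55 or 74 mm of that pan's centre, under 50 mm high. The grade is the force between the clip's shut legs: under 3.5, 3.5 to 7.5, or over 7.5 N (((horizontal distance between clip_a_mid and pan_small below 0.036 m and contact force between clip_a_p and clip_a_n below 3.5 N) or (horizontal distance between clip_a_mid and pan_medium below 0.055 m and contact force between clip_a_p and clip_a_n between 3.5 and 7.5 N) or (horizontal distance between clip_a_mid and pan_large below 0.074 m and contact force between clip_a_p and clip_a_n above 7.5 N)) and ((horizontal distance between clip_b_mid and pan_small below 0.036 m and contact force between clip_b_p and clip_b_n below 3.5 N) or (horizontal distance between clip_b_mid and pan_medium below 0.055 m and contact force between clip_b_p and clip_b_n between 3.5 and 7.5 N) or (horizontal distance between clip_b_mid and pan_large below 0.074 m and contact force between clip_b_p and clip_b_n above 7.5 N)) and ((horizontal distance between clip_c_mid and pan_small below 0.036 m and contact force between clip_c_p and clip_c_n below 3.5 N) or (horizontal distance between clip_c_mid and pan_medium below 0.055 m and contact force between clip_c_p and clip_c_n between 3.5 and 7.5 N) or (horizontal distance between clip_c_mid and pan_large below 0.074 m and contact force between clip_c_p and clip_c_n above 7.5 N)) and height (world z) of each of clip_a_mid, clip_b_mid, clip_c_mid below 0.05 m and linear speed of each of clip_a, clip_b, clip_c below 0.02 m/s and angular speed of each of clip_a, clip_b, clip_c below 0.3 rad/s); the robot touches nothing.
It fails at once if the weight is pushed more than 30 mm or tipped over (distance of weight from where it was at the start of the episode above 0.03 m or angle between weight's own z axis and vertical above 0.5 rad).
It fails at once if the beaker is pushed more than 30 mm or tipped over (distance of beaker from where it was at the start of the episode above 0.03 m or angle between beaker's own z axis and vertical above 0.5 rad).
It fails at once if the bottle is pushed more than 30 mm or tipped over (distance of bottle from where it was at the start of the episode above 0.03 m or angle between bottle's own z axis and vertical above 0.5 rad).
It also fails if it takes over 72 s, if anything falls off the work surface, if the arm or the gripper's body presses on something with over 40 N, if the wrist force passes 120 N, or if a joint passes its speed limit or range.

ROBOT

A 6-joint arm with a two-finger parallel gripper is mounted at the origin on the work surface. World frame = base frame: x ahead of the robot, y to its left, z up, the work surface at z = 0. Lengths are in m, angles in rad, forces in N, time in s.
With the tool pointing down it reaches from about 0.375 to 0.975 m from the base axis. Payload 3.8 kg.
Tool frame: the origin (TCP) lies on the centre line of the jaws, within the pads' length; the fingertips stand 8 mm ahead of it and the grasp point (between the pads) lies 11 mm behind it; z points along the fingers, y is the direction in which the jaws open and shut (so a half turn about z gives the same grasp; the last joint's range is limited). The gripper opens to 85 mm and grips with 20 to 120 N. Pads are 22 mm wide; open, the fingers measure 114 mm over their backs; the gripper's body (76 mm by 85 mm) begins 54 mm behind the grasp point. The pads swing forward as they close: fully open they stand 13 mm farther back than shut.
Start: joints at [-1.383, 0.264, 1.604, -0, 1.274, -0.037], TCP at [0.15, -0.658, 0.239] pointing down, gripper open.
Joint ranges: [-2.63, 2.63], [-0.94, 2.18], [0.31, 2.57], [-1.31, 4.45], [0, 2.66], [-2.55, 2.55]. Speed limits (rad/s): [2.57, 2.57, 3.14, 3.14, 3.14, 3.14].

INTERFACE

Orientations are given as a rotation vector (axis times angle).
In Python, from workcell import * gives the robot as it stands.
- The arm moves only by the tool play_rows, never from a script. Its arguments are lists of equal length, an entry for each row: "slide": the shift along the tool's x, y, z in cm, a list of three; "delta_rot": the turn, a rotation vector about the tool's x, y, z in rad, a list of three. In form: {"slide": [[x, y, z], ...], "delta_rot": [[wx, wy, wz], ...]}. A call has 1 to 12 rows; each row is the pose to reach, as a shift and turn from the pose measured when the call began, along the tool's axes at that moment; what a row does not reach only later rows make up. A row lasts 1/12 s, in which the tool goes at most 41.7 mm and 7.16 degrees, less where a joint would pass 70% of its speed; a pose out of reach is approached as far as the arm can. A call with a gripper value outside its range is refused whole. "hand" is the opening, from 0 (shut) to 1 (fully open), set as the call begins (left out, the last holds). The fingers move at their own pace and stop on an object; "force" is the grip in N (left out, the last holds). Time passes only in rows, so rows that repeat a pose let the fingers close. It gives the time, the measured TCP pose, the force and the opening at its end, in the units of the state.
- read_state(): the state, without advancing time (a new reading comes with each control period).
- read_camera(name): name is "side" or "top"; returns a dict with "image" (420x560x3 uint8, red, green, blue), "depth" (420x560 float32, m along the optical axis (not along the pixel's ray), 0 where there is no reading), "fovy" (degrees; the focal length in pixels is half the picture's height over the tangent of half this angle, whatever the lens; pixels are square), "cx", "cy" (the principal point, pixels), "k1" (the pictures are not rectified: a ray, as slopes to the right and down, at radius r is drawn at 1 + k1 r^2 times it, then the intrinsics apply), "world_from_camera" (4x4, takes a point from camera to world coordinates). Camera axes: x right, y up, looking along -z (the intrinsics and any distortion apply to the point x, -y, -z); pixel columns grow to the right and rows downward; lengths in m; the calibration is good to about 2 mm. A picture is of the moment at which its call begins.
- finish_job(): hands the job in, once; it reports no verdict.
Trained networks look in a picture, given as the dict that the camera call returned (one of the last four; its "shot" number tells which), for a name from the list of things; names that differ only in an ending like _2 or _b are one class to them, and where a whole thing is asked for, a point or a joint stands for the part that bears it (a point fixed in the world has none). Each returns a list of dicts, best first, with "conf" (0 to 1); they miss things now and then, are a little off and sometimes report something else, mostly with a low value. They report only what shows in the picture. A call takes as long as a camera call. They do not tell look-alikes from the thing itself.
- spot_in(target, picture): "bbox" ([centre column, centre row, width, height] in pixels, round what is visible of it).
- landmark_of(target, picture): "at" ([column, row] in pixels: a listed point, or the origin of a listed thing).
The state is a dict: "time": time; "q": joint angles; "joint_vel": joint speeds; "joint_torque": joint torques, N m; "tool_pos": TCP position; "tcp_rot": TCP orientation; "wrist_force": force on the tool from outside, world axes, zero at the start; "torque": the same for the moment, N m; "width": opening from 0.0 (shut) to 1.0 (fully open).
Only numpy, scipy, OpenCV 4.12 (cv2) and the standard library are available. Lean on these libraries where they do the work, as an engineer would, in place of code of your own. Each camera call takes 0.05 s, during which the arm holds its last target.

## Working session

There is one attempt and no reset: what is moved stays moved. The work goes in short steps, Python scripts to look and compute and a tool call to move; the robot and the scene stay as the last step left them, time stands still between calls to the robot, and variables do not carry over. Pictures are saved under pics/ and viewed, and the job is handed in when it is done.

Besides the shell and the picture viewer there is one more tool, called after "Request:" in YAML: its name, and indented under it one key for each argument. play_rows: Moves the arm, as the interface text tells. Its arguments: {"type":"object","properties":{"slide":{"type":"array"},"delta_rot":{"type":"array"},"hand":{"type":"number"},"force":{"type":"number"}},"required":["slide","delta_rot"]}

```bash
ls; mkdir -p pics; cat > h.py <<'E'
from workcell import *
import numpy as np, cv2
from scipy.spatial.transform import Rotation as R
def K(p):
    f=p["image"].shape[0]/2/np.tan(np.radians(p["fovy"])/2); return f
def ray(p,u,v):
    f=K(p); x=(u-p["cx"])/f; y=(v-p["cy"])/f
    a,b=x,y
    for _ in range(20):
        s=1+p["k1"]*(a*a+b*b); a,b=x/s,y/s
    return a,b
def atdepth(p,u,v,d=None):
    a,b=ray(p,u,v)
    if d is None: d=p["depth"][int(round(v)),int(round(u))]
    T=np.array(p["world_from_camera"]); return (T@np.array([a*d,-b*d,-d,1]))[:3]
def atz(p,u,v,z):
    a,b=ray(p,u,v); T=np.array(p["world_from_camera"]); d=T[:3,:3]@np.array([a,-b,-1]); o=T[:3,3]
    return o+d*(z-o[2])/d[2]
def save(p,n): cv2.imwrite("pics/"+n,cv2.cvtColor(p["image"],cv2.COLOR_RGB2BGR))
E
cat > a.py <<'E'
from h import *
for c in ["top","side"]:
    p=read_camera(c); save(p,c+"1.png"); print(c,np.array(p["world_from_camera"]).round(3).tolist())
    for t in ["clip_a","clip_a_mid","pan_small","pan_medium","pan_large","stand","weight","beaker","bottle"]:
        for d in landmark_of(t,p)[:6]:
            u,v=d["at"]; z=dict(clip_a=.038,clip_a_mid=.073).get(t,0); print(t,round(d["conf"],2),np.round(d["at"],0),atz(p,u,v,z).round(3))
    np.save(c+"1.npy",p,allow_pickle=True)
s=read_state(); print(s)
E
python3 a.py
```

```text
pics
top [[-0.019, 0.994, -0.104, 0.321], [-1.0, -0.018, 0.014, 0.046], [0.013, 0.104, 0.994, 1.372], [0.0, 0.0, 0.0, 1.0]]
clip_a 0.66 [153. 204.] [0.48  0.416 0.038]
clip_a 0.64 [188. 208.] [0.464 0.309 0.038]
clip_a 0.62 [201. 149.] [0.649 0.267 0.038]
clip_a 0.57 [248. 188.] [0.524 0.12  0.038]
clip_a 0.49 [216. 196.] [0.5   0.219 0.038]
clip_a 0.21 [392. 181.] [ 0.537 -0.327  0.038]
clip_a_mid 0.42 [249. 186.] [0.525 0.118 0.073]
pan_small 0.77 [393. 280.] [ 0.229 -0.328  0.   ]
pan_small 0.68 [336. 222.] [ 0.414 -0.154  0.   ]
pan_small 0.62 [351. 258.] [ 0.3   -0.196  0.   ]
pan_small 0.48 [262. 138.] [0.691 0.079 0.   ]
pan_small 0.21 [182. 207.] [0.471 0.336 0.   ]
pan_medium 0.79 [392. 182.] [ 0.541 -0.338  0.   ]
pan_medium 0.28 [262. 141.] [0.682 0.077 0.   ]
pan_large 0.88 [309. 150.] [ 0.65  -0.074  0.   ]
stand 0.67 [220. 195.] [0.507 0.212 0.   ]
weight 0.59 [263. 137.] [0.694 0.074 0.   ]
weight 0.28 [389. 184.] [ 0.534 -0.327  0.   ]
weight 0.24 [249. 185.] [0.538 0.12  0.   ]
beaker 0.78 [395. 240.] [ 0.353 -0.339  0.   ]
bottle 0.58 [361. 135.] [ 0.697 -0.243  0. 
[... 989 characters left out ...]
0.682 -0.249  0.   ]
{'time': 1.0, 'q': array([-1.38286269e+00,  2.63911379e-01,  1.60395248e+00,  8.60135037e-06,
        1.27373196e+00, -3.69059649e-02]), 'joint_vel': array([ 1.37232606e-03, -1.41194073e-04,  1.29959204e-06,  4.97673563e-04,
       -1.43492894e-03,  8.21103433e-04]), 'joint_torque': array([ 1.66603395e-04, -5.15077436e+01, -3.67738616e+01, -1.80736847e-04,
        9.02420361e-04, -7.85114310e-06]), 'tool_pos': array([ 0.15048976, -0.65801877,  0.23929775]), 'tcp_rot': array([-3.12175818e+00, -3.52429419e-01, -1.25063461e-05]), 'wrist_force': array([0.58939247, 0.47038284, 0.66276011]), 'torque': array([ 0.06024914, -0.02061557,  0.0310306 ]), 'width': 1.0006022134792745}
```

View pics/top1.png

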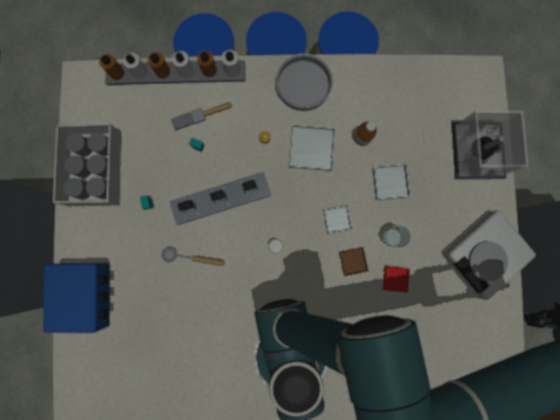

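View pics/side1.png

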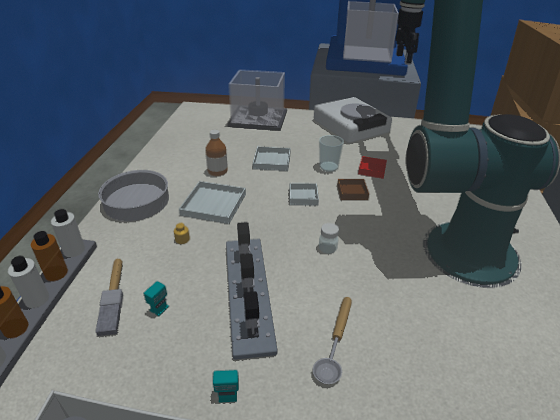

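The top image shows the stand at about (220,197), with black clips at (248,186), (218,196) and (186,206). The aluminium pans are large (312,148), medium (391,182) and small (337,219). The brown and red pans at (352,260) and (396,279) and the turquoise clips are decoys. Next I'll refine the positions using depth.

```bash
cat > b.py <<'E'
from h import *
for c in ["top","side"]:
    p=np.load(c+"1.npy",allow_pickle=True).item()
    f=K(p);H,W=p["depth"].shape
    uu,vv=np.meshgrid(np.arange(W),np.arange(H)); a,b=ray(p,uu.astype(float),vv.astype(float)); d=p["depth"]
    T=np.array(p["world_from_camera"]); P=np.stack([a*d,-b*d,-d],-1)@T[:3,:3].T+T[:3,3]
    P[d==0]=np.nan
    img=p["image"].astype(int)
    # clips: z in .085-.105 dark, in stand region
    m=(P[...,2]>.08)&(P[...,2]<.11)&(P[...,0]>.4)&(P[...,0]<.6)&(P[...,1]>.05)&(P[...,1]<.36)
    n,l,st,ce=cv2.connectedComponentsWithStats(m.astype(np.uint8))
    for i in range(1,n):
        if st[i,4]>8:
            q=P[l==i]; print(c,"clip",st[i,4],q.mean(0).round(4),np.round((q.min(0)+q.max(0))/2,4),np.ptp(q,axis=0).round(3))
    # stand base
    m=(P[...,2]>.012)&(P[...,2]<.024)&(P[...,0]>.38)&(P[...,0]<.62)&(P[...,1]>.03)&(P[...,1]<.4)
    n,l,st,ce=cv2.connectedComponentsWithStats(m.astype(np.uint8)); 
    q=P[m]; r=cv2.minAreaRect(q[:,:2].astype(np.float32)*1000); print(c,"stand",r)
    # pans: rim
    for nm,x,y,h in [("L",.65,-.08,.085),("M",.535,-.33,.07),("S",.415,-.158,.055)]:
        m=(P[...,2]>.013)&(P[...,2]<.03)&(abs(P[...,0]-x)<h)&(abs(P[...,1]-y)<h)
        q=P[m]; r=cv2.minAreaRect(q[:,:2].astype(np.float32)*1000); print(c,nm,m.sum(),r)
    for nm,x,y,h in [("weight",.69,.07,.04),("beaker",.355,-.338,.06),("bottle",.685,-.245,.06),("jar?",.38,.03,.06)]:
        m=(P[...,2]>.03)&(abs(P[...,0]-x)<h)&(abs(P[...,1]-y)<h)&(P[...,2]<.15)
        q=P[m]; 
        if len(q): print(c,nm,m.sum(),q.mean(0).round(3),q.min(0).round(3),q.max(0).round(3))
E
python3 b.py
python3 - <<'E'
import cv2
a=cv2.imread('pics/top1.png')[80:300,130:420]
cv2.imwrite('pics/topc.png',cv2.resize(a,None,fx=2.6,fy=2.6,interpolation=2))
E
```

```text
top clip 122 [0.5241 0.1153 0.0966] [0.5251 0.1157 0.0927] [0.032 0.042 0.023]
top clip 125 [0.4958 0.2107 0.0961] [0.4965 0.2108 0.0929] [0.032 0.042 0.023]
top clip 126 [0.4676 0.3069 0.0965] [0.4687 0.3075 0.0931] [0.032 0.042 0.022]
top stand ((497.0875244140625, 212.272705078125), (81.01416778564453, 310.9509582519531), 16.576738357543945)
top L 205 ((654.2538452148438, -81.95453643798828), (136.2499237060547, 136.49815368652344), 84.55987548828125)
top M 185 ((540.5040283203125, -331.8437194824219), (107.31634521484375, 110.54571533203125), 3.085792064666748)
top S 114 ((423.4604797363281, -156.12945556640625), (75.99613952636719, 77.7510757446289), 8.984513282775879)
top weight 78 [0.688 0.068 0.038] [0.672 0.051 0.03 ] [0.705 0.083 0.05 ]
top beaker 318 [ 0.364 -0.335  0.069] [ 0.328 -0.363  0.031] [ 0.399 -0.292  0.098]
top bottle 392 [ 0.679 -0.238  0.091] [ 0.657 -0.273  0.031] [ 0.714 -0.214  0.137]
top jar? 150 [0.344 0.04  0.057] [0.324 0.02  0.031] [0.364 0.06  0.066]
side clip 206 [0.5209 0.125  0.0946] [0.522  0.1185 0.0906] [0.032 0.044 0.019]
side clip 270 [0.4928 
[... 197 characters left out ...]
392578125, 313.40338134765625), 16.544422149658203)
side L 474 ((651.5621948242188, -79.265625), (140.42164611816406, 137.71458435058594), 84.42903900146484)
side M 249 ((536.37841796875, -329.9082946777344), (106.8353042602539, 112.92894744873047), 2.741187334060669)
side S 208 ((420.0469055175781, -153.6200408935547), (75.23197937011719, 82.92405700683594), 9.520912170410156)
side weight 138 [0.684 0.074 0.038] [0.67  0.054 0.03 ] [0.703 0.087 0.048]
side beaker 614 [ 0.36  -0.318  0.068] [ 0.325 -0.365  0.03 ] [ 0.396 -0.287  0.093]
side bottle 638 [ 0.682 -0.228  0.078] [ 0.656 -0.261  0.03 ] [ 0.716 -0.211  0.133]
side jar? 327 [0.342 0.05  0.051] [0.322 0.023 0.03 ] [0.361 0.063 0.062]
```

View pics/topc.png

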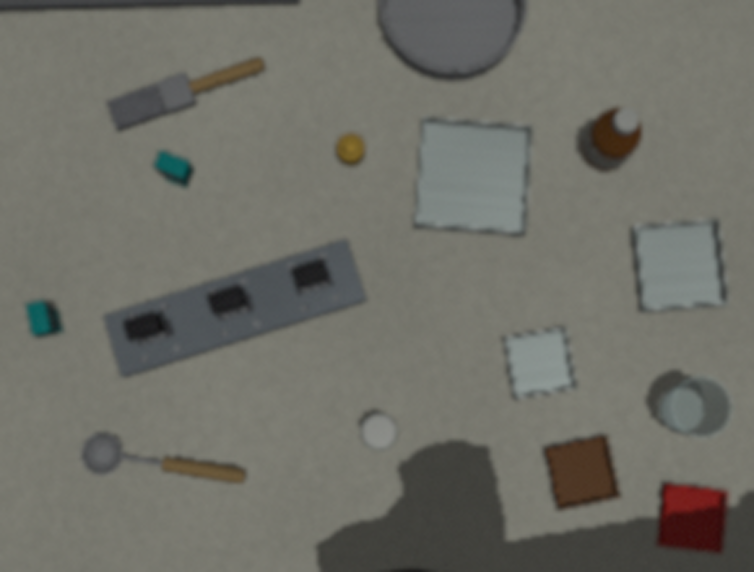

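```bash
cat > to.py <<'E'
import sys
from h import *
s=read_state(); A=R.from_rotvec(s["tcp_rot"]); t=np.array([float(x) for x in sys.argv[1:4]])
a=np.radians(16.56); y=np.array([np.cos(a),np.sin(a),0]); z=np.array([0,0,-1.]); x=np.cross(y,z)
B=R.from_matrix(np.stack([x,y,z],1))
print("slide cm",(A.inv().apply(t-s["tool_pos"])*100).round(2),"rot",(A.inv()*B).as_rotvec().round(4),"F",s["wrist_force"].round(2),"pos",s["tool_pos"].round(4),"w",round(s["width"],3),"t",s["time"])
E
python3 to.py 0.5243 0.1164 0.2
```

```text
slide cm [ 53.71 -67.16   3.93] rot [ 0.    -0.    -1.635] F [0.59 0.47 0.66] pos [ 0.1505 -0.658   0.2393] w 1.001 t 1.0
```

Request:
play_rows:
  slide:
    - [2.5, -3.1, 0]
    - [5, -6.2, 0]
    - [7.5, -9.4, 0]
    - [10, -12.5, 0]
    - [12.5, -15.6, 0]
    - [15, -18.8, 0]
    - [17.5, -21.9, 0]
    - [20, -25, 0]
    - [22.5, -28.1, 0]
    - [25, -31.2, 0]
    - [27.5, -34.4, 0]
    - [30, -37.5, 0]
  delta_rot:
    - [0, 0, -0.08]
    - [0, 0, -0.16]
    - [0, 0, -0.24]
    - [0, 0, -0.32]
    - [0, 0, -0.4]
    - [0, 0, -0.48]
    - [0, 0, -0.56]
    - [0, 0, -0.64]
    - [0, 0, -0.72]
    - [0, 0, -0.8]
    - [0, 0, -0.88]
    - [0, 0, -0.96]
  hand: 1
  force: 60

```text
time: 2.0
tool_pos: [0.3597, -0.2238, 0.2397]
tcp_rot: [2.602, 1.758, 0.001]
wrist_force: [0.4, 0.2, -0.7]
width: 1.002
```

```bash
python3 to.py 0.5243 0.1164 0.17
```

```text
slide cm [37.7   2.56  6.96] rot [ 1.100e-03  6.000e-04 -6.716e-01] F [ 0.39  0.2  -0.71] pos [ 0.3597 -0.2238  0.2397] w 1.002 t 2.0
```

Request:
play_rows:
  slide:
    - [3.8, 0.3, 0.5]
    - [7.6, 0.5, 1]
    - [11.4, 0.8, 2]
    - [15.2, 1, 3]
    - [19, 1.3, 4]
    - [22.8, 1.5, 5]
    - [26.6, 1.8, 6]
    - [30.4, 2.1, 6.5]
    - [34, 2.3, 7]
    - [36.5, 2.5, 7]
    - [37.7, 2.6, 7]
    - [37.7, 2.6, 7]
  delta_rot:
    - [0, 0, -0.07]
    - [0, 0, -0.14]
    - [0, 0, -0.21]
    - [0, 0, -0.28]
    - [0, 0, -0.35]
    - [0, 0, -0.42]
    - [0, 0, -0.49]
    - [0, 0, -0.56]
    - [0, 0, -0.62]
    - [0, 0, -0.672]
    - [0, 0, -0.672]
    - [0, 0, -0.672]

```text
time: 3.0
tool_pos: [0.5257, 0.1183, 0.1698]
tcp_rot: [1.875, 2.519, 0.001]
wrist_force: [-0.3, 0.3, 1.1]
width: 1.003
```

```bash
python3 to.py 0.5243 0.1164 0.075; python3 to.py 0.5243 0.1164 0.11;python3 - <<'E'
from h import *
p=read_camera("side"); save(p,"s2.png")
cv2.imwrite("pics/s2c.png",cv2.resize(cv2.imread("pics/s2.png")[130:360,150:390],None,fx=2.5,fy=2.5))
E
```

```text
slide cm [-0.14 -0.2   9.48] rot [0.0017 0.0007 0.0022] F [-0.34  0.34  1.07] pos [0.5257 0.1183 0.1698] w 1.003 t 3.0
slide cm [-0.14 -0.19  5.98] rot [0.0017 0.0007 0.0022] F [-0.34  0.34  1.07] pos [0.5257 0.1183 0.1698] w 1.003 t 3.0
```

View pics/s2c.png

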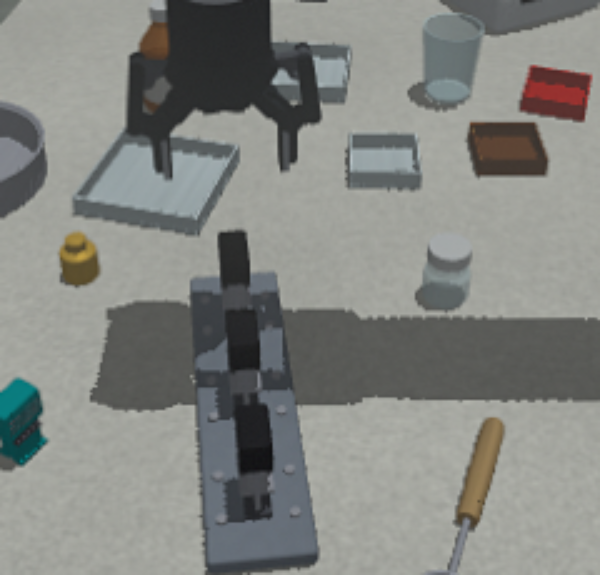

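The open jaws straddle the first clip's thin direction, at about (215,175) in the crop. Next is the descent.

Request:
play_rows:
  slide:
    - [-0.1, -0.2, 1.5]
    - [-0.1, -0.2, 3]
    - [-0.1, -0.2, 4.5]
    - [-0.1, -0.2, 6]
    - [-0.1, -0.2, 7.5]
    - [-0.1, -0.2, 8.7]
    - [-0.1, -0.2, 9.3]
    - [-0.1, -0.2, 9.5]
    - [-0.1, -0.2, 9.5]
  delta_rot:
    - [0, 0, 0]
    - [0, 0, 0]
    - [0, 0, 0]
    - [0, 0, 0]
    - [0, 0, 0]
    - [0, 0, 0]
    - [0, 0, 0]
    - [0, 0, 0]
    - [0, 0, 0]

```text
time: 3.8
tool_pos: [0.523, 0.1145, 0.0745]
tcp_rot: [1.877, 2.518, -0.001]
wrist_force: [-0.0, 0.8, 0.0]
width: 1.002
```

Request:
play_rows:
  slide:
    - [0, 0, 0]
    - [0, 0, 0]
    - [0, 0, 0]
    - [0, 0, 0]
    - [0, 0, 0]
    - [0, 0, 0]
    - [0, 0, 0]
    - [0, 0, 0]
    - [0, 0, 0]
    - [0, 0, 0]
  delta_rot:
    - [0, 0, 0]
    - [0, 0, 0]
    - [0, 0, 0]
    - [0, 0, 0]
    - [0, 0, 0]
    - [0, 0, 0]
    - [0, 0, 0]
    - [0, 0, 0]
    - [0, 0, 0]
    - [0, 0, 0]
  hand: 0
  force: 60

```text
time: 4.63
tool_pos: [0.5236, 0.1147, 0.0751]
tcp_rot: [1.877, 2.517, 0.0]
wrist_force: [-0.5, 0.0, 5.6]
width: 0.273
```

```bash
python3 to.py 0.5243 0.1164 0.075
```

```text
slide cm [0.14 0.12 0.01] rot [0.0011 0.0014 0.0005] F [-0.47  0.02  5.56] pos [0.5236 0.1147 0.0751] w 0.273 t 4.6333
```

Request:
play_rows:
  slide:
    - [0, 0, -0.15]
    - [0, 0, -0.3]
    - [0, 0, -0.45]
    - [0, 0, -0.6]
    - [0, 0, -0.75]
    - [0, 0, -0.9]
  delta_rot:
    - [0, 0, 0]
    - [0, 0, 0]
    - [0, 0, 0]
    - [0, 0, 0]
    - [0, 0, 0]
    - [0, 0, 0]

```text
time: 5.13
tool_pos: [0.5229, 0.1146, 0.0836]
tcp_rot: [1.877, 2.518, -0.002]
wrist_force: [0.7, 0.4, -9.0]
width: 0.27
```

Request:
play_rows:
  slide:
    - [0, 0, -0.15]
    - [0, 0, -0.3]
    - [0, 0, -0.45]
    - [0, 0, -0.6]
  delta_rot:
    - [0, 0, 0]
    - [0, 0, 0]
    - [0, 0, 0]
    - [0, 0, 0]

```text
time: 5.47
tool_pos: [0.5228, 0.1147, 0.0897]
tcp_rot: [1.877, 2.518, -0.002]
wrist_force: [2.0, -0.0, -9.0]
width: 0.277
```

Request:
play_rows:
  slide:
    - [0, 0, -0.15]
    - [0, 0, -0.3]
    - [0, 0, -0.45]
    - [0, 0, -0.6]
  delta_rot:
    - [0, 0, 0]
    - [0, 0, 0]
    - [0, 0, 0]
    - [0, 0, 0]

```text
time: 5.8
tool_pos: [0.5228, 0.1147, 0.0959]
tcp_rot: [1.877, 2.518, -0.002]
wrist_force: [1.3, 0.2, -8.7]
width: 0.271
```

About 9 N: the middle clip (8 N plus its weight). It goes to the medium pan.

Request:
play_rows:
  slide:
    - [0, 0, -0.3]
    - [0, 0, -0.8]
    - [0, 0, -1.6]
    - [0, 0, -3]
    - [0, 0, -5]
    - [0, 0, -7]
    - [0, 0, -8]
    - [0, 0, -8]
  delta_rot:
    - [0, 0, 0]
    - [0, 0, 0]
    - [0, 0, 0]
    - [0, 0, 0]
    - [0, 0, 0]
    - [0, 0, 0]
    - [0, 0, 0]
    - [0, 0, 0]

```text
time: 6.47
tool_pos: [0.5257, 0.1152, 0.181]
tcp_rot: [1.874, 2.514, 0.008]
wrist_force: [0.0, 0.5, -1.1]
width: 0.269
```

```bash
python3 to.py 0.538 -0.331 0.176
```

```text
slide cm [-43.11 -11.57   0.5 ] rot [0.0076 0.0022 0.0005] F [ 0.    0.5  -1.07] pos [0.5257 0.1152 0.181 ] w 0.269 t 6.4667
```

Request:
play_rows:
  slide:
    - [-3, -0.8, 0]
    - [-7, -1.9, 0]
    - [-11, -3, 0]
    - [-15, -4, 0]
    - [-19, -5.1, 0]
    - [-23, -6.2, 0]
    - [-27, -7.2, 0]
    - [-31, -8.3, 0]
    - [-35, -9.4, 0]
    - [-39, -10.5, 0]
    - [-42, -11.3, 0]
    - [-43, -11.6, 0]
  delta_rot:
    - [0, 0, 0]
    - [0, 0, 0]
    - [0, 0, 0]
    - [0, 0, 0]
    - [0, 0, 0]
    - [0, 0, 0]
    - [0, 0, 0]
    - [0, 0, 0]
    - [0, 0, 0]
    - [0, 0, 0]
    - [0, 0, 0]
    - [0, 0, 0]

```text
time: 7.47
tool_pos: [0.5366, -0.3347, 0.1804]
tcp_rot: [1.878, 2.51, 0.005]
wrist_force: [0.2, 0.2, -0.7]
width: 0.273
```

```bash
python3 to.py 0.538 -0.331 0.041
```

```text
slide cm [ 0.37  0.14 13.94] rot [ 0.0067  0.0037 -0.0029] F [ 0.19  0.23 -0.7 ] pos [ 0.5366 -0.3347  0.1804] w 0.273 t 7.4667
```

Request:
play_rows:
  slide:
    - [0.4, 0.1, 1.5]
    - [0.4, 0.1, 4]
    - [0.4, 0.1, 7]
    - [0.4, 0.1, 10]
    - [0.4, 0.1, 12]
    - [0.4, 0.1, 13]
    - [0.4, 0.1, 13.6]
    - [0.4, 0.1, 13.9]
    - [0.4, 0.1, 13.9]
  delta_rot:
    - [0, 0, 0]
    - [0, 0, 0]
    - [0, 0, 0]
    - [0, 0, 0]
    - [0, 0, 0]
    - [0, 0, 0]
    - [0, 0, 0]
    - [0, 0, 0]
    - [0, 0, 0]

```text
time: 8.22
tool_pos: [0.538, -0.3308, 0.0418]
tcp_rot: [1.877, 2.51, 0.005]
wrist_force: [-0.5, 0.3, -1.3]
width: 0.266
```

Request:
play_rows:
  slide:
    - [0, 0, 0.1]
    - [0, 0, 0.1]
    - [0, 0, 0.1]
    - [0, 0, 0.1]
    - [0, 0, 0.1]
    - [0, 0, 0.1]
    - [0, 0, 0]
    - [0, 0, 0]
  delta_rot:
    - [0, 0, 0]
    - [0, 0, 0]
    - [0, 0, 0]
    - [0, 0, 0]
    - [0, 0, 0]
    - [0, 0, 0]
    - [0, 0, 0]
    - [0, 0, 0]
  hand: 1

```text
time: 8.88
tool_pos: [0.538, -0.3309, 0.042]
tcp_rot: [1.877, 2.509, 0.005]
wrist_force: [-0.0, -0.5, -0.6]
width: 0.998
```

Request:
play_rows:
  slide:
    - [0, 0, -1]
    - [0, 0, -3]
    - [0, 0, -6]
    - [0, 0, -9.5]
    - [0, 0, -13]
    - [0, 0, -13.5]
    - [0, 0, -13.5]
  delta_rot:
    - [0, 0, 0]
    - [0, 0, 0]
    - [0, 0, 0]
    - [0, 0, 0]
    - [0, 0, 0]
    - [0, 0, 0]
    - [0, 0, 0]

```text
time: 9.47
tool_pos: [0.5394, -0.3323, 0.1825]
tcp_rot: [1.872, 2.502, 0.006]
wrist_force: [-0.3, 0.6, -0.3]
width: 1.002
```

```bash
python3 to.py 0.4958 0.2122 0.165;python3 - <<'E'
from h import *
p=read_camera("side"); save(p,"s3.png")
E
```

```text
slide cm [53.48 11.18  1.29] rot [ 0.013   0.0113 -0.0026] F [-0.3   0.64 -0.28] pos [ 0.5394 -0.3323  0.1825] w 1.002 t 9.4667
```

View pics/s3.png

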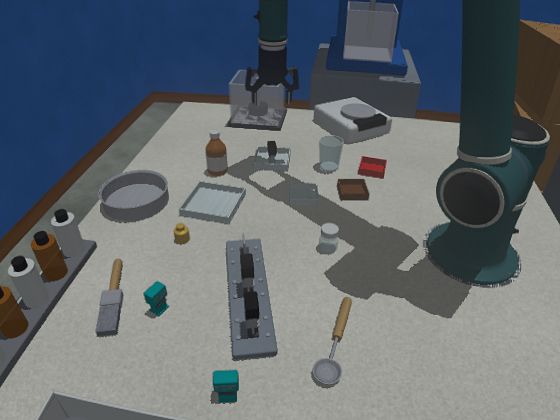

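The clip stands upright in the medium pan at about (272,152). I'll move to the second clip.

Request:
play_rows:
  slide:
    - [4, 0.8, 0]
    - [8, 1.7, 0]
    - [12, 2.5, 0]
    - [16, 3.4, 0]
    - [20, 4.2, 0]
    - [24, 5, 0]
    - [28, 5.9, 0]
    - [32, 6.7, 0.5]
    - [36, 7.5, 0.8]
    - [40, 8.4, 1]
    - [44, 9.2, 1.3]
    - [48, 10, 1.3]
  delta_rot:
    - [0, 0, 0]
    - [0, 0, 0]
    - [0, 0, 0]
    - [0.013, 0.011, 0]
    - [0.013, 0.011, 0]
    - [0.013, 0.011, 0]
    - [0.013, 0.011, 0]
    - [0.013, 0.011, 0]
    - [0.013, 0.011, 0]
    - [0.013, 0.011, 0]
    - [0.013, 0.011, 0]
    - [0.013, 0.011, 0]

```text
time: 10.52
tool_pos: [0.4958, 0.1587, 0.1611]
tcp_rot: [-1.877, -2.51, 0.007]
wrist_force: [0.9, -0.5, 1.3]
width: 1.0
```

```bash
python3 to.py 0.4958 0.2122 0.165
```

```text
slide cm [ 5.13  1.51 -0.38] rot [-0.0079 -0.0035 -0.0028] F [ 0.87 -0.51  1.33] pos [0.4958 0.1587 0.1611] w 1.0 t 10.5167
```

Request:
play_rows:
  slide:
    - [3, 0.9, -0.4]
    - [4.8, 1.4, -0.4]
    - [5.1, 1.5, -0.4]
    - [5.1, 1.5, -0.4]
    - [5.1, 1.5, -0.4]
  delta_rot:
    - [-0.008, -0.003, -0.003]
    - [-0.008, -0.003, -0.003]
    - [-0.008, -0.003, -0.003]
    - [-0.008, -0.003, -0.003]
    - [-0.008, -0.003, -0.003]

```text
time: 10.93
tool_pos: [0.4949, 0.211, 0.1636]
tcp_rot: [-1.877, -2.518, 0.004]
wrist_force: [-0.9, 0.2, -0.2]
width: 1.005
```

```bash
python3 to.py 0.4958 0.2122 0.075
```

```text
slide cm [0.09 0.15 8.86] rot [-0.0029  0.0003  0.0008] F [-0.86  0.19 -0.23] pos [0.4949 0.211  0.1636] w 1.005 t 10.9333
```

Request:
play_rows:
  slide:
    - [0.1, 0.1, 1.5]
    - [0.1, 0.1, 3]
    - [0.1, 0.1, 4.5]
    - [0.1, 0.1, 6]
    - [0.1, 0.1, 7.5]
    - [0.1, 0.1, 8.5]
    - [0.1, 0.1, 8.9]
    - [0.1, 0.1, 8.9]
  delta_rot:
    - [0, 0, 0]
    - [0, 0, 0]
    - [0, 0, 0]
    - [0, 0, 0]
    - [0, 0, 0]
    - [0, 0, 0]
    - [0, 0, 0]
    - [0, 0, 0]

```text
time: 11.6
tool_pos: [0.4944, 0.2107, 0.0733]
tcp_rot: [-1.878, -2.515, 0.008]
wrist_force: [-0.8, -0.3, -0.2]
width: 1.005
```

Request:
play_rows:
  slide:
    - [0, 0, 0]
    - [0, 0, 0]
    - [0, 0, 0]
    - [0, 0, 0]
    - [0, 0, 0]
    - [0, 0, 0]
    - [0, 0, 0]
    - [0, 0, 0]
    - [0, 0, 0]
    - [0, 0, 0]
  delta_rot:
    - [0, 0, 0]
    - [0, 0, 0]
    - [0, 0, 0]
    - [0, 0, 0]
    - [0, 0, 0]
    - [0, 0, 0]
    - [0, 0, 0]
    - [0, 0, 0]
    - [0, 0, 0]
    - [0, 0, 0]
  hand: 0
  force: 60

```text
time: 12.43
tool_pos: [0.4951, 0.211, 0.0741]
tcp_rot: [-1.878, -2.516, 0.006]
wrist_force: [-0.2, 0.6, 5.8]
width: 0.273
```

Request:
play_rows:
  slide:
    - [0, 0, -0.15]
    - [0, 0, -0.3]
    - [0, 0, -0.45]
    - [0, 0, -0.6]
    - [0, 0, -0.75]
    - [0, 0, -0.9]
  delta_rot:
    - [0, 0, 0]
    - [0, 0, 0]
    - [0, 0, 0]
    - [0, 0, 0]
    - [0, 0, 0]
    - [0, 0, 0]

```text
time: 12.93
tool_pos: [0.4941, 0.2106, 0.0815]
tcp_rot: [-1.877, -2.515, 0.009]
wrist_force: [3.7, 1.2, -16.5]
width: 0.266
```

Request:
play_rows:
  slide:
    - [0, 0, -0.15]
    - [0, 0, -0.3]
    - [0, 0, -0.45]
    - [0, 0, -0.6]
  delta_rot:
    - [0, 0, 0]
    - [0, 0, 0]
    - [0, 0, 0]
    - [0, 0, 0]

```text
time: 13.27
tool_pos: [0.4939, 0.2104, 0.0873]
tcp_rot: [-1.877, -2.515, 0.01]
wrist_force: [4.3, 1.2, -14.9]
width: 0.277
```

Request:
play_rows:
  slide:
    - [0, 0, -0.15]
    - [0, 0, -0.3]
    - [0, 0, -0.45]
    - [0, 0, -0.6]
  delta_rot:
    - [0, 0, 0]
    - [0, 0, 0]
    - [0, 0, 0]
    - [0, 0, 0]

```text
time: 13.6
tool_pos: [0.4939, 0.2104, 0.0934]
tcp_rot: [-1.877, -2.515, 0.01]
wrist_force: [4.1, 2.0, -16.1]
width: 0.268
```

About 16 N: the strongest clip, so it goes to the large pan.

Request:
play_rows:
  slide:
    - [0, 0, -0.2]
    - [0, 0, -0.5]
    - [0, 0, -1]
    - [0, 0, -2]
    - [0, 0, -4]
    - [0, 0, -6]
    - [0, 0, -8]
    - [0, 0, -8.5]
    - [0, 0, -8.5]
  delta_rot:
    - [0, 0, 0]
    - [0, 0, 0]
    - [0, 0, 0]
    - [0, 0, 0]
    - [0, 0, 0]
    - [0, 0, 0]
    - [0, 0, 0]
    - [0, 0, 0]
    - [0, 0, 0]

```text
time: 14.35
tool_pos: [0.4967, 0.2116, 0.1832]
tcp_rot: [1.879, 2.518, -0.0]
wrist_force: [0.1, -0.1, -0.5]
width: 0.274
```

```bash
python3 to.py 0.653 -0.081 0.176
```

```text
slide cm [-32.5    6.66   0.73] rot [-0.0001  0.0004 -0.0005] F [ 0.13 -0.07 -0.46] pos [0.4967 0.2116 0.1832] w 0.274 t 14.35
```

Request:
play_rows:
  slide:
    - [-3, 0.6, 0]
    - [-7, 1.4, 0]
    - [-11, 2.2, 0]
    - [-15, 3.1, 0]
    - [-19, 3.9, 0]
    - [-23, 4.7, 0]
    - [-27, 5.5, 0]
    - [-30.5, 6.3, 0]
    - [-32.2, 6.6, 0]
    - [-32.5, 6.7, 0]
    - [-32.5, 6.7, 0]
    - [-32.5, 6.7, 0]
  delta_rot:
    - [0, 0, 0]
    - [0, 0, 0]
    - [0, 0, 0]
    - [0, 0, 0]
    - [0, 0, 0]
    - [0, 0, 0]
    - [0, 0, 0]
    - [0, 0, 0]
    - [0, 0, 0]
    - [0, 0, 0]
    - [0, 0, 0]
    - [0, 0, 0]

```text
time: 15.35
tool_pos: [0.6524, -0.08, 0.1825]
tcp_rot: [-1.878, -2.516, 0.001]
wrist_force: [-0.6, -0.1, -0.4]
width: 0.271
```

```bash
python3 to.py 0.653 -0.081 0.0405
```

```text
slide cm [-0.14  0.06 14.2 ] rot [-0.0019 -0.0013 -0.0006] F [-0.64 -0.13 -0.39] pos [ 0.6524 -0.08    0.1825] w 0.271 t 15.35
```

Request:
play_rows:
  slide:
    - [0, 0, 1.5]
    - [0, 0, 4]
    - [0, 0, 7]
    - [0, 0, 10]
    - [0, 0, 12]
    - [0, 0, 13]
    - [0, 0, 13.8]
    - [0, 0, 14.2]
    - [0, 0, 14.2]
    - [0, 0, 14.2]
  delta_rot:
    - [0, 0, 0]
    - [0, 0, 0]
    - [0, 0, 0]
    - [0, 0, 0]
    - [0, 0, 0]
    - [0, 0, 0]
    - [0, 0, 0]
    - [0, 0, 0]
    - [0, 0, 0]
    - [0, 0, 0]

```text
time: 16.18
tool_pos: [0.6533, -0.0797, 0.042]
tcp_rot: [1.878, 2.518, 0.001]
wrist_force: [0.1, 0.5, -0.4]
width: 0.271
```

Request:
play_rows:
  slide:
    - [0, 0, 0]
    - [0, 0, 0]
    - [0, 0, 0]
    - [0, 0, 0]
    - [0, 0, 0]
    - [0, 0, 0]
    - [0, 0, 0]
    - [0, 0, 0]
  delta_rot:
    - [0, 0, 0]
    - [0, 0, 0]
    - [0, 0, 0]
    - [0, 0, 0]
    - [0, 0, 0]
    - [0, 0, 0]
    - [0, 0, 0]
    - [0, 0, 0]
  hand: 1

```text
time: 16.85
tool_pos: [0.6532, -0.0797, 0.0419]
tcp_rot: [1.878, 2.518, 0.001]
wrist_force: [-0.6, 0.2, 0.0]
width: 0.997
```

Request:
play_rows:
  slide:
    - [0, 0, -1]
    - [0, 0, -3]
    - [0, 0, -6]
    - [0, 0, -9.5]
    - [0, 0, -13]
    - [0, 0, -13.5]
    - [0, 0, -13.5]
  delta_rot:
    - [0, 0, 0]
    - [0, 0, 0]
    - [0, 0, 0]
    - [0, 0, 0]
    - [0, 0, 0]
    - [0, 0, 0]
    - [0, 0, 0]

```text
time: 17.43
tool_pos: [0.6562, -0.0802, 0.1826]
tcp_rot: [1.874, 2.512, 0.007]
wrist_force: [0.2, 0.2, -0.1]
width: 0.999
```

```bash
python3 to.py 0.4673 0.308 0.17;python3 - <<'E'
from h import *
p=read_camera("side"); save(p,"s4.png")
E
```

```text
slide cm [42.6  -7.05  1.04] rot [ 0.0084  0.0037 -0.0002] F [ 0.23  0.16 -0.11] pos [ 0.6562 -0.0802  0.1826] w 0.999 t 17.4333
```

View pics/s4.png

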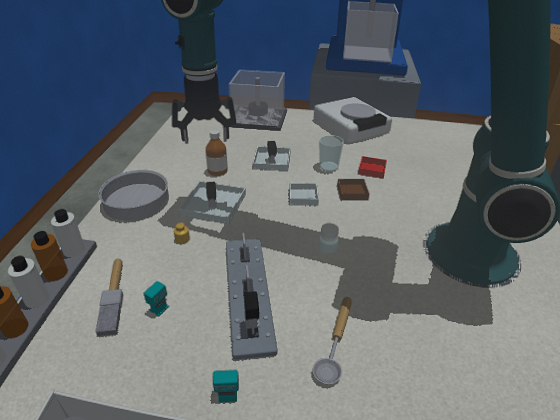

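Both clips stand in their pans, at about (211,192) and (272,152). The last clip is at (252,305).

Request:
play_rows:
  slide:
    - [4, -0.7, 0]
    - [8, -1.3, 0]
    - [12, -2, 0]
    - [16, -2.6, 0]
    - [20, -3.3, 0]
    - [24, -4, 0]
    - [28, -4.6, 0]
    - [32, -5.3, 0.5]
    - [36, -6, 0.8]
    - [40, -6.6, 1]
    - [42, -7, 1]
    - [42.6, -7, 1]
  delta_rot:
    - [0, 0, 0]
    - [0, 0, 0]
    - [0, 0, 0]
    - [0, 0, 0]
    - [0, 0, 0]
    - [0, 0, 0]
    - [0, 0, 0]
    - [0, 0, 0]
    - [0, 0, 0]
    - [0, 0, 0]
    - [0, 0, 0]
    - [0, 0, 0]

```text
time: 18.48
tool_pos: [0.4624, 0.3104, 0.1659]
tcp_rot: [1.873, 2.521, -0.003]
wrist_force: [-0.1, 0.1, -0.5]
width: 0.997
```

Request:
play_rows:
  slide:
    - [0, 0, 0]
    - [0, 0, 0]
  delta_rot:
    - [0, 0, 0]
    - [0, 0, 0]

```text
time: 18.65
tool_pos: [0.4611, 0.3097, 0.164]
tcp_rot: [-1.872, -2.523, 0.008]
wrist_force: [-0.2, 0.1, -0.4]
width: 0.998
```

```bash
python3 to.py 0.4673 0.308 0.075
```

```text
slide cm [-0.31  0.58  8.9 ] rot [-0.0044  0.0031  0.0048] F [-0.19  0.05 -0.44] pos [0.4611 0.3097 0.164 ] w 0.998 t 18.65
```

Request:
play_rows:
  slide:
    - [-0.3, 0.6, 0.5]
    - [-0.3, 0.6, 1.5]
    - [-0.3, 0.6, 3]
    - [-0.3, 0.6, 4.5]
    - [-0.3, 0.6, 6]
    - [-0.3, 0.6, 7.5]
    - [-0.3, 0.6, 8.5]
    - [-0.3, 0.6, 8.8]
    - [-0.3, 0.6, 8.8]
  delta_rot:
    - [-0.004, 0.003, 0.005]
    - [-0.004, 0.003, 0.005]
    - [-0.004, 0.003, 0.005]
    - [-0.004, 0.003, 0.005]
    - [-0.004, 0.003, 0.005]
    - [-0.004, 0.003, 0.005]
    - [-0.004, 0.003, 0.005]
    - [-0.004, 0.003, 0.005]
    - [-0.004, 0.003, 0.005]

```text
time: 19.4
tool_pos: [0.467, 0.3068, 0.0744]
tcp_rot: [-1.88, -2.516, 0.005]
wrist_force: [0.2, -0.2, -0.4]
width: 1.002
```

Request:
play_rows:
  slide:
    - [0, 0, 0]
    - [0, 0, 0]
    - [0, 0, 0]
    - [0, 0, 0]
    - [0, 0, 0]
    - [0, 0, 0]
    - [0, 0, 0]
    - [0, 0, 0]
    - [0, 0, 0]
    - [0, 0, 0]
  delta_rot:
    - [0, 0, 0]
    - [0, 0, 0]
    - [0, 0, 0]
    - [0, 0, 0]
    - [0, 0, 0]
    - [0, 0, 0]
    - [0, 0, 0]
    - [0, 0, 0]
    - [0, 0, 0]
    - [0, 0, 0]
  hand: 0
  force: 60

```text
time: 20.23
tool_pos: [0.4675, 0.3072, 0.0753]
tcp_rot: [-1.88, -2.516, 0.003]
wrist_force: [-1.6, 0.7, 6.0]
width: 0.273
```

Request:
play_rows:
  slide:
    - [0, 0, -0.15]
    - [0, 0, -0.3]
    - [0, 0, -0.45]
    - [0, 0, -0.6]
    - [0, 0, -0.75]
    - [0, 0, -0.9]
  delta_rot:
    - [0, 0, 0]
    - [0, 0, 0]
    - [0, 0, 0]
    - [0, 0, 0]
    - [0, 0, 0]
    - [0, 0, 0]

```text
time: 20.73
tool_pos: [0.4671, 0.3069, 0.0839]
tcp_rot: [-1.88, -2.516, 0.004]
wrist_force: [-0.1, -0.4, -4.0]
width: 0.273
```

Request:
play_rows:
  slide:
    - [0, 0, -0.15]
    - [0, 0, -0.3]
    - [0, 0, -0.45]
    - [0, 0, -0.6]
  delta_rot:
    - [0, 0, 0]
    - [0, 0, 0]
    - [0, 0, 0]
    - [0, 0, 0]

```text
time: 21.07
tool_pos: [0.4671, 0.307, 0.0901]
tcp_rot: [-1.88, -2.516, 0.005]
wrist_force: [-0.5, 0.3, -3.7]
width: 0.273
```

Request:
play_rows:
  slide:
    - [0, 0, -0.15]
    - [0, 0, -0.3]
    - [0, 0, -0.45]
    - [0, 0, -0.6]
  delta_rot:
    - [0, 0, 0]
    - [0, 0, 0]
    - [0, 0, 0]
    - [0, 0, 0]

```text
time: 21.4
tool_pos: [0.4671, 0.3069, 0.0962]
tcp_rot: [-1.88, -2.516, 0.005]
wrist_force: [0.9, 0.1, -3.7]
width: 0.269
```

Request:
play_rows:
  slide:
    - [0, 0, -0.3]
    - [0, 0, -0.6]
    - [0, 0, -1]
    - [0, 0, -2]
    - [0, 0, -4]
    - [0, 0, -6]
    - [0, 0, -8]
    - [0, 0, -8.5]
    - [0, 0, -8.5]
  delta_rot:
    - [0, 0, 0]
    - [0, 0, 0]
    - [0, 0, 0]
    - [0, 0, 0]
    - [0, 0, 0]
    - [0, 0, 0]
    - [0, 0, 0]
    - [0, 0, 0]
    - [0, 0, 0]

```text
time: 22.15
tool_pos: [0.4693, 0.3083, 0.1848]
tcp_rot: [1.879, 2.516, 0.005]
wrist_force: [-0.4, 0.3, -0.7]
width: 0.273
```

```bash
python3 to.py 0.4217 -0.155 0.18
```

```text
slide cm [-43.08 -17.7    0.39] rot [ 0.0034 -0.0008 -0.0015] F [-0.42  0.27 -0.65] pos [0.4693 0.3083 0.1848] w 0.273 t 22.15
```

About 3.7 N: the weakest clip. It goes to the small pan.

Request:
play_rows:
  slide:
    - [-3, -1.2, 0]
    - [-6.5, -2.7, 0]
    - [-10.2, -4.2, 0]
    - [-13.9, -5.7, 0]
    - [-17.6, -7.2, 0]
    - [-21.3, -8.7, 0]
    - [-25, -10.3, 0]
    - [-28.7, -11.8, 0]
    - [-32.4, -13.3, 0]
    - [-36, -14.8, 0]
    - [-39.5, -16.2, 0]
    - [-42, -17.3, 0]
  delta_rot:
    - [0, 0, 0]
    - [0, 0, 0]
    - [0, 0, 0]
    - [0, 0, 0]
    - [0, 0, 0]
    - [0, 0, 0]
    - [0, 0, 0]
    - [0, 0, 0]
    - [0, 0, 0]
    - [0, 0, 0]
    - [0, 0, 0]
    - [0, 0, 0]

```text
time: 23.15
tool_pos: [0.4213, -0.1461, 0.183]
tcp_rot: [1.881, 2.515, 0.004]
wrist_force: [0.3, -0.2, -1.3]
width: 0.271
```

Request:
play_rows:
  slide:
    - [0, 0, 0]
    - [0, 0, 0]
  delta_rot:
    - [0, 0, 0]
    - [0, 0, 0]

```text
time: 23.32
tool_pos: [0.4202, -0.1471, 0.1819]
tcp_rot: [-1.886, -2.511, -0.003]
wrist_force: [-0.4, 0.7, -0.6]
width: 0.268
```

```bash
python3 to.py 0.4217 -0.155 0.041
```

```text
slide cm [-0.83 -0.08 14.08] rot [ 0.0008 -0.0021 -0.0066] F [-0.42  0.7  -0.58] pos [ 0.4202 -0.1471  0.1819] w 0.268 t 23.3167
```

Request:
play_rows:
  slide:
    - [-0.8, -0.1, 1]
    - [-0.8, -0.1, 3.5]
    - [-0.8, -0.1, 6.5]
    - [-0.8, -0.1, 9.5]
    - [-0.8, -0.1, 12]
    - [-0.8, -0.1, 13]
    - [-0.8, -0.1, 13.7]
    - [-0.8, -0.1, 14.1]
    - [-0.8, -0.1, 14.1]
    - [-0.8, -0.1, 14.1]
  delta_rot:
    - [0, 0, 0]
    - [0, 0, 0]
    - [0, 0, 0]
    - [0, 0, 0]
    - [0, 0, 0]
    - [0, 0, 0]
    - [0, 0, 0]
    - [0, 0, 0]
    - [0, 0, 0]
    - [0, 0, 0]

```text
time: 24.15
tool_pos: [0.4229, -0.155, 0.042]
tcp_rot: [1.885, 2.512, 0.004]
wrist_force: [-0.4, -0.6, -0.6]
width: 0.27
```

Request:
play_rows:
  slide:
    - [0, 0, 0]
    - [0, 0, 0]
    - [0, 0, 0]
    - [0, 0, 0]
    - [0, 0, 0]
    - [0, 0, 0]
    - [0, 0, 0]
    - [0, 0, 0]
  delta_rot:
    - [0, 0, 0]
    - [0, 0, 0]
    - [0, 0, 0]
    - [0, 0, 0]
    - [0, 0, 0]
    - [0, 0, 0]
    - [0, 0, 0]
    - [0, 0, 0]
  hand: 1

```text
time: 24.82
tool_pos: [0.4228, -0.155, 0.0419]
tcp_rot: [1.885, 2.512, 0.004]
wrist_force: [-1.0, -0.1, 0.0]
width: 0.997
```

Request:
play_rows:
  slide:
    - [0, 0, -1]
    - [0, 0, -3]
    - [0, 0, -6]
    - [0, 0, -9.5]
    - [0, 0, -13]
    - [0, 0, -15]
    - [0, 0, -16]
    - [0, 0, -16]
  delta_rot:
    - [0, 0, 0]
    - [0, 0, 0]
    - [0, 0, 0]
    - [0, 0, 0]
    - [0, 0, 0]
    - [0, 0, 0]
    - [0, 0, 0]
    - [0, 0, 0]

```text
time: 25.48
tool_pos: [0.4242, -0.156, 0.2053]
tcp_rot: [1.882, 2.507, 0.006]
wrist_force: [0.3, -0.5, -0.9]
width: 1.001
```

```bash
python3 - <<'E'
from h import *
for c in ["side","top"]:
    p=read_camera(c); save(p,c+"5.png")
    d=p["depth"];H,W=d.shape;uu,vv=np.meshgrid(np.arange(W),np.arange(H)); a,b=ray(p,uu.astype(float),vv.astype(float))
    T=np.array(p["world_from_camera"]); P=np.stack([a*d,-b*d,-d],-1)@T[:3,:3].T+T[:3,3]
    for nm,x,y,h in [("L",.653,-.081,.065),("M",.538,-.331,.05),("S",.4217,-.155,.035)]:
        m=(d>0)&(P[...,2]>.03)&(P[...,2]<.08)&(abs(P[...,0]-x)<h)&(abs(P[...,1]-y)<h); q=P[m]
        if len(q): print(c,nm,m.sum(),q.mean(0).round(3),q[:,2].max().round(3),"dev",(q.mean(0)[:2]-[x,y]).round(3))
E
```

```text
side L 170 [ 0.651 -0.067  0.055] 0.065 dev [-0.002  0.014]
side M 130 [ 0.535 -0.318  0.054] 0.066 dev [-0.003  0.013]
side S 172 [ 0.421 -0.143  0.055] 0.066 dev [-0.001  0.012]
top L 127 [ 0.655 -0.078  0.06 ] 0.07 dev [0.002 0.003]
top M 89 [ 0.542 -0.331  0.063] 0.069 dev [0.004 0.   ]
top S 54 [ 0.422 -0.143  0.061] 0.068 dev [0.001 0.012]
```

View pics/side5.png

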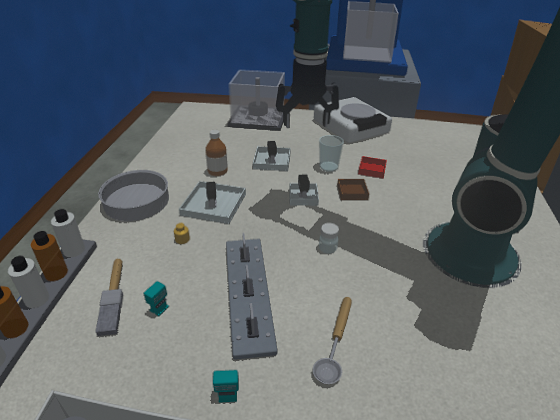

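View pics/top5.png

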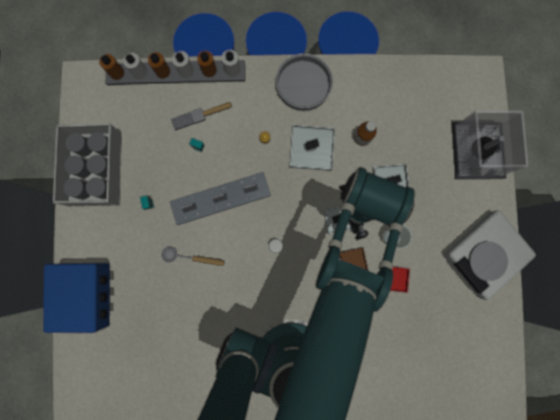

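All three clips stand in their pans, at (211,192), (272,152) and (303,186) in the side view. The weight, beaker and bottle haven't moved.

```bash
python3 -c "
from workcell import *
print(finish_job())"
```

```text
the job is handed in; nothing more can be done
None
```

All three clips are off their cards and graded, and the job is handed in. The clock read about 25.5 s at the last move, against the 72 s limit.

| Clip | Pull while sliding | Grade | Pan |
|---|---|---|---|
| End nearest the robot's centre line | about 9 N | middle | medium |
| Centre card | about 16 N | strongest | large |
| Far end | about 3.8 N | weakest | small |

The three pulls match the expected 3, 8 and 15 N plus the clip's weight, so the grading is clear.

The last pictures show each clip standing upright near its pan's centre, with tops at about 65–70 mm (63 mm expected for a clip standing on the pan floor). The weight, beaker and bottle look unmoved, and the open gripper is clear at 0.2 m.

**Check that disagreed:** the side camera put the clips 12–14 mm off the pan centres, and the top camera 0–4 mm. The exception was the small pan, which the arm partly hid from above. I put the side-camera offset down to it seeing mostly the clips' near faces, and every figure is within the limits anyway.

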